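# Draw the deep lid off the brush tin

## Task

Open the oblong metal tin standing in the plywood cradle. Its deep lid is so tight that it tends to pull the base up with it: first slide the cradle's hold-down bolt fully home over the tin's foot and leave it there. Then draw the lid straight up and off and set it down, open side down, in the middle of the cork pad, leaving the base held in the cradle.

Things in the scene. Friction and masses are not known exactly. Their poses are not given: they have to be found in the camera images.
- latch_grip (a point): In the wooden post handle of the steel hold-down bolt: 16 mm thick (tin base's x), 22 mm wide (y); point on its centre line, 60 mm above the table, 17 mm below its top. Slides only along the base's y, 2 N friction, stays put. In the base's frame it is at y = -116 mm fully back (starts there to -108), -86 mm fully home on its stop, the bolt then 14 mm over the foot, 2 mm above it.
- tin_base: Bare-metal tin base, 0.22 kg, loose in the plywood cradle (floor 6 mm above table). Origin: centre of underside; x short side, y long side pointing away from the hold-down handle, z up. Foot 66 x 120 x 6 mm, +y end under a fixed lip, -y end free until the bolt covers it. On it an open box 48 x 74 mm, rim 71.5 mm above the origin. The cradle spans y -146 to +78 mm, x +-52.
- tin_lid: Deep bare-metal lid of that tin, 55 (x) x 81 (y) x 56 mm high, walls 2.5 mm, 0.11 kg. Origin: centre of its open lower rim; axes as the base's. Starts fully on: origin 18 mm above the base's, top 80 mm above the table. Spring fingers drag on it with 3 to 12 N (more when fast) for the first 45 mm; clear of the base once raised 54 mm. Grip its long sides, 55 mm apart along x, free from 24 mm above the table up.
- pad: Thin oblong cork pad fixed on the table, 120 (x) x 150 (y) x 4 mm. Origin: centre of its underside; z up.
Things that resemble listed ones, but are neither listed nor needed, are in the scene too. Leave any orange or turquoise look-alike of the tin_base alone.

How it is judged:
By the outcome, as a careful person would: the job done as asked, in the order asked, and still so for the second after the job is handed in, with the robot touching nothing.
It also fails if it takes over 58 s, if anything falls off the work surface, if the arm or the gripper's body presses on something with over 40 N, if the wrist force passes 120 N, or if a joint passes its speed limit or range.

## Robot

A 6-joint arm with a two-finger parallel gripper is mounted at the origin on the work surface. World frame = base frame: x ahead of the robot, y to its left, z up, the work surface at z = 0. Lengths are in mm, angles in rad, forces in N, time in s.
With the tool pointing down it reaches from about 350 to 775 mm from the base axis. Payload 7.3 kg.
Tool frame: the origin (TCP) lies midway between the tips of the shut fingers; the grasp point (between the pads) lies 19 mm behind it; z points along the fingers, y is the line along which they close (so a half turn about z gives the same grasp; the last joint's range is limited). The gripper opens to 92 mm and grips with 3 to 60 N. Pads are 19 mm wide; open, the fingers measure 130 mm over their backs; the gripper's body (75 mm by 190 mm) begins 47 mm behind the grasp point.
Start: joints at [-1.312, 0.342, 1.524, -0, 1.275, -0.146], TCP at [206.787, -482.581, 226.741] pointing down, gripper open.
Joint ranges: [-2.53, 2.53], [-0.77, 2.02], [0.04, 2.7], [-1, 4.14], [0.28, 2.66], [-3.11, 3.11]. Speed limits (rad/s): [2.57, 2.57, 3.14, 3.14, 3.14, 3.14].

## Interface

Orientations are given as [roll, pitch, yaw] about the fixed x, y, z axes, in that order (R = Rz(yaw) Ry(pitch) Rx(roll)).
In Python, from plant import bot gives the robot as it stands.
- The arm moves only by the tool jog_arm, never from a script. Its arguments are lists of equal length, an entry for each row: "dp": the shift along the tool's x, y, z in m, a list of three; "twist": the turn about the tool's z in degrees. A call has 1 to 10 rows; each row shifts and turns the commanded pose from where the row before left it, along the tool's axes as they then stand; what a row does not reach is not made up. A row lasts 1/8 s, in which the tool goes at most 62.5 mm and 10.7 degrees, less where a joint would pass 70% of its speed; a pose out of reach is approached as far as the arm can. A call is refused whole if a number of a shift passes 0.0625 or a number of a turn 10.7, either way. A call with a gripper value outside its range is refused whole. "jaw" is the finger opening in m, from 0 to 0.0918, set as the call begins (left out, the last holds). The fingers move at their own pace and stop on an object; the grip force is fixed at half the most. Time passes only in rows, so rows that do not move let the fingers close. It gives the time, the measured TCP pose, the force, the opening and the grip force at its end, in the units of the state.
- bot.get_obs(): the state, without advancing time (a new reading comes with each control period).
- bot.capture(name): name is "scene" or "top" or "wrist"; returns the picture (384x512x3 uint8, blue, green, red); there is no depth.
- bot.camera_params(name): a dict with "fx", "fy", "cx", "cy" (pixels), "k1" (the pictures are not rectified: a ray, as slopes to the right and down, at radius r is drawn at 1 + k1 r^2 times it, then the intrinsics apply), "R" (3x3) and "t" (3): a world point X has camera coordinates R X + t. Camera axes: x right, y down, z forward; pixel columns grow to the right and rows downward; lengths in mm; the calibration is good to about 2 mm. A picture is of the moment at which its call begins: read the wrist's pose just before it. camera_params takes no time and is no camera call; for the wrist camera it gives the pose at the moment of the call.
- bot.close_job(): hands the job in; it is judged then, once.
Trained networks look in the newest picture that a camera, given by its name, has taken for a name from the list of things; names that differ only in an ending like _2 or _b are one class to them, and where a whole thing is asked for, a point or a joint stands for the part that bears it (a point fixed in the world has none). Each returns a list of dicts, best first, with "confidence" (0 to 1); they miss things now and then, are a little off and sometimes report something else, mostly with a low value. They report only what shows in the picture. A call takes as long as a camera call. They do not tell look-alikes from the thing itself.
- bot.find_in(camera, label): "bbox" ([centre column, centre row, width, height] in pixels, round what is visible of it).
- bot.masks_of(camera, label): "pixels" (384x512 bool, what is visible of it) and "bbox" ([centre column, centre row, width, height] in pixels, round what is visible of it).
The state is a dict: "time": time; "joint_positions": joint angles; "dq": joint speeds; "tau": joint torques, N m; "tool_pos": TCP position; "tcp_rot": TCP orientation; "contact_force": force on the tool from outside, world axes, zero at the start; "moment": the same for the moment, N m; "grip_width": finger opening in mm; "finger_force": force on a finger pad.
Only numpy, scipy, OpenCV 4.12 (cv2) and the standard library are available. Lean on these libraries where they do the work, as an engineer would, in place of code of your own. Each camera call takes 0.05 s, during which the arm holds its last target. There are 200 camera calls.

## Working session

There is one attempt and no reset: what is moved stays moved. The work goes in short steps, Python scripts to look and compute and a tool call to move; the robot and the scene stay as the last step left them, time stands still between calls to the robot, and variables do not carry over. Pictures are saved under pics/ and viewed, at most 10 in all, crops included, and the job is handed in when it is done.

Besides the shell and the picture viewer there is one more tool, called after "Emit:" in YAML: its name, and indented under it one key for each argument. jog_arm: Moves the arm, as the interface text tells. Its arguments: {"type":"object","properties":{"dp":{"type":"array"},"twist":{"type":"array"},"jaw":{"type":"number"}},"required":["dp","twist"]}

```bash
ls; mkdir -p pics
python3 - <<'E'
from plant import bot
import cv2,numpy as np
o=bot.get_obs();print({k:np.round(v,3) for k,v in o.items()})
a=[]
for c in("scene","top"):
    im=bot.capture(c);cv2.imwrite(f"pics/{c}0.png",im);a.append(im)
    for l in("latch_grip","tin_base","tin_lid","pad"):
        print(c,l,[(np.round(d["bbox"]).tolist(),round(d["confidence"],2)) for d in bot.find_in(c,l)])
    p=bot.camera_params(c);print(np.round(p["R"],3).tolist(),np.round(p["t"]),p["fx"],p["k1"])
E
```

```text
pics
{'time': np.float64(0.0), 'joint_positions': array([-1.312,  0.343,  1.525,  0.   ,  1.275, -0.146]), 'dq': array([-0.001, -0.002, -0.001, -0.001,  0.001,  0.   ]), 'tau': array([ -0.   , -43.124, -24.422,   0.072,   0.056,  -0.   ]), 'tool_pos': array([ 206.671, -482.152,  226.028]), 'tcp_rot': array([-3.14 , -0.   ,  0.405]), 'contact_force': array([-0.12 ,  0.076, -0.481]), 'moment': array([ 0.001, -0.017, -0.044]), 'finger_force': np.float64(0.0), 'grip_width': np.float64(91.693)}
scene latch_grip [([179.0, 224.0, 38.0, 28.0], 0.88)]
scene tin_base [([189.0, 178.0, 31.0, 48.0], 0.96), ([102.0, 203.0, 51.0, 56.0], 0.75), ([226.0, 244.0, 58.0, 19.0], 0.63)]
scene tin_lid [([229.0, 226.0, 43.0, 39.0], 0.78)]
scene pad [([387.0, 229.0, 78.0, 39.0], 0.93), ([227.0, 242.0, 56.0, 22.0], 0.55)]
[[0.23, 0.973, 0.009], [0.636, -0.144, -0.758], [-0.737, 0.18, -0.652]] [  27. -253. 1401.] 449.274093462424 -0.14430404862385135
top latch_grip [([318.0, 205.0, 31.0, 20.0], 0.58)]
top tin_base [([303.0, 265.0, 28.0, 48.0], 0.93), ([377.0, 250.0, 47.0, 44.0], 0.84), ([279.0, 198.0, 44.0, 24.0], 0.57)]
top tin_lid [([280.0, 187.0, 33.0, 29.0], 0.94)]
top pad [([157.0, 176.0, 62.0, 47.0], 0.95)]
[[0.02, -1.0, 0.005], [-0.983, -0.021, -0.182], [0.182, -0.002, -0.983]] [-171.  479. 1302.] 482.8864386205224 -0.06703130382446712
```

Run:
```python
import cv2,numpy as np
a=cv2.imread("pics/top0.png")[130:310,110:420];b=cv2.imread("pics/scene0.png")[130:290,60:450]
a=cv2.resize(a,(500,290),interpolation=3);b=cv2.resize(b,(700,287),interpolation=3)
o=np.zeros((580,700,3),np.uint8);o[:290,:500]=a;o[290:577]=b;cv2.imwrite("pics/c1.png",o)
```

```text
(no output)
```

View pics/c1.png

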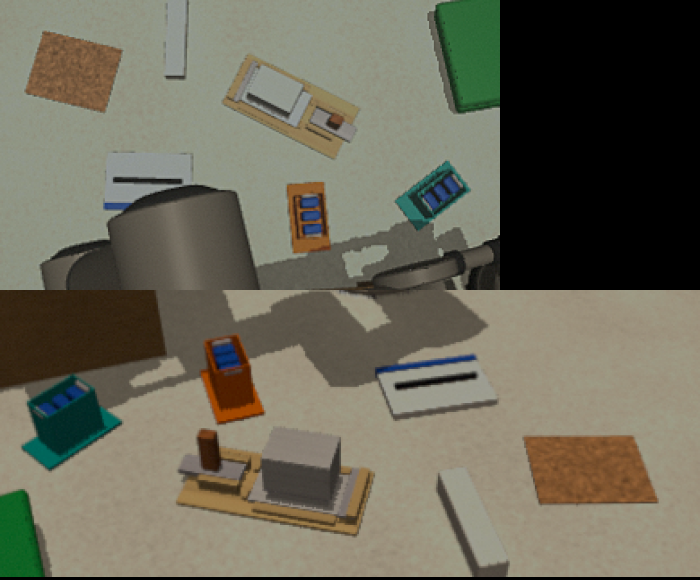

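The two-view crop shows the bare-metal lid in its plywood cradle, at top (280,187) and scene (229,226). The bolt handle is at top (318,205). Candidates for `tin_base`, in top-view pixels, are (303,265) orange, (377,250) turquoise and (279,198) bare metal. The third fits, being bare metal in plywood with the bolt beside it. The cork pad is at (157,176).

```bash
cat > h.py <<'E'
from plant import bot
import cv2,numpy as np
from scipy.optimize import minimize
def proj(P,X):
    c=np.asarray(X)@np.asarray(P["R"]).T+P["t"]; s=c[:,:2]/c[:,2:]
    s=s*(1+P["k1"]*(s**2).sum(1,keepdims=True)); return s*[P["fx"],P["fy"]]+[P["cx"],P["cy"]]
def box(x,y,a,sx,sy,z0,z1,oy=0):
    q=np.array([[u*sx/2,v*sy/2+oy,z] for u in(-1,1) for v in(-1,1) for z in(z0,z1)])
    c,s=np.cos(a),np.sin(a); return np.c_[c*q[:,0]-s*q[:,1]+x,s*q[:,0]+c*q[:,1]+y,q[:,2]]
def fit(views,p0,*dims):
    "views: (params,mask); soft IoU of box silhouettes"
    def cost(p):
        r=0
        for P,m in views:
            h=cv2.convexHull(proj(P,box(*p,*dims)).astype(np.float32))
            im=np.zeros(m.shape,np.uint8); cv2.fillConvexPoly(im,np.round(h*256).astype(np.int32),255,cv2.LINE_AA,8)
            f=im/255.; r+=1-np.minimum(f,m).sum()/np.maximum(f,m).sum()
        return r/len(views)
    best=None
    for da in(-.3,0,.3):
        s=np.array([[0,0,da],[25,0,da],[0,25,da],[0,0,da+.2]])+p0
        r=minimize(cost,p0,method="Nelder-Mead",options=dict(initial_simplex=s,xatol=.01,fatol=1e-5,maxiter=400))
        if best is None or r.fun<best.fun:best=r
    return best.x,best.fun
def ground(P,uv,z):
    f=lambda w:((proj(P,[[w[0],w[1],z]])[0]-uv)**2).sum()
    return minimize(f,[500,0],method="Nelder-Mead",options=dict(maxiter=500)).x
def view(c):
    P=bot.camera_params(c);im=bot.capture(c);return P,im
def mask(c,l,uv=None):
    d=bot.masks_of(c,l)
    if uv is not None:d=sorted(d,key=lambda e:np.hypot(*(np.array(e["bbox"][:2])-uv)))
    return d[0]["pixels"].astype(float) if d else None
E
python3 - <<'E'
from h import *
V={c:view(c) for c in("scene","top")}
T=V["top"][0]
l0=ground(T,[280,187],70);h0=ground(T,[318,205],70);p0=ground(T,[157,176],4)
print(l0,h0,p0)
d=l0-h0;a=np.arctan2(-d[0],d[1])
mm={(c,l):mask(c,l) for c in V for l in("tin_lid","pad")}
for c in V:print([ (np.round(e["bbox"]).tolist(),e["confidence"]) for e in bot.masks_of(c,"latch_grip")])
for cs in(["scene"],["top"],["scene","top"]):
    print(cs,fit([(V[c][0],mm[c,"tin_lid"]) for c in cs],[*l0,a],55,81,24,80),
     fit([(V[c][0],mm[c,"pad"]) for c in cs],[*p0,0.2],120,150,0,4))
E
```

```text
[ 5.1562500e+02 -6.1703125e-02] [ 462.48341313 -319.90503484] [5.45312500e+02 6.18359375e-02]
[([178.0, 223.0, 36.0, 27.0], 0.59)]
[([318.0, 205.0, 26.0, 18.0], 0.62)]
['scene'] (array([ 5.15625000e+02, -6.17031250e-02, -4.64644768e-01]), np.float64(1.0)) (array([ 5.52166834e+02,  1.46347121e+02, -2.11700981e-01]), np.float64(0.06646224502762266))
['top'] (array([ 5.15625000e+02, -6.17031250e-02, -4.64644768e-01]), np.float64(1.0)) (array([ 5.55900215e+02,  1.43496913e+02, -2.24365314e-01]), np.float64(0.036889094451218685))
['scene', 'top'] (array([ 5.15625000e+02, -6.17031250e-02, -4.64644768e-01]), np.float64(1.0)) (array([ 5.55536504e+02,  1.44285075e+02, -2.22401695e-01]), np.float64(0.05913798192391284))
```

```bash
sed -i 's/\[500,0\],method="Nelder-Mead"/[500,-100],method="Nelder-Mead"/' h.py
python3 - <<'E'
from h import *
V={c:view(c) for c in("scene","top")}
T=V["top"][0]
l0=ground(T,np.array([280,187]),80);h0=ground(T,np.array([320,203]),70)
d=l0-h0;a=np.arctan2(-d[0],d[1])
print(l0,h0,np.hypot(*d),a)
mm={c:mask(c,"tin_lid") for c in V}
for cs in(["scene"],["top"],["scene","top"]):
    print(cs,fit([(V[c][0],mm[c]) for c in cs],[*l0,a],55,81,24,80))
print(proj(bot.camera_params("wrist"),[[*l0,80],[*h0,70]]))
E
```

```text
[ 508.32121922 -214.99242592] [ 468.14657005 -325.39209348] 117.48229242360848 -0.34900551144917613
['scene'] (array([ 5.12967604e+02, -2.16540617e+02, -4.24526561e-01]), np.float64(0.048058259406766335))
['top'] (array([ 5.14711314e+02, -2.18196923e+02, -4.20716002e-01]), np.float64(0.11560981307224716))
['scene', 'top'] (array([ 5.13350566e+02, -2.17073835e+02, -4.35661567e-01]), np.float64(0.08661126150102677))
[[ 116.80062861 -211.64312086]
 [ 208.14935555 -133.27732419]]
```

```bash
cat >> h.py <<'E'
from scipy.spatial.transform import Rotation as Ro
def plan(x,y,z,yaw):
    "remaining shift in the present tool frame (mm), twist (deg)"
    o=bot.get_obs();R=Ro.from_euler("xyz",o["tcp_rot"]).as_matrix()
    d=R.T@(np.array([x,y,z])-o["tool_pos"]);t=-np.degrees((yaw-o["tcp_rot"][2]+np.pi)%(2*np.pi)-np.pi)
    print("dp",np.round(d,1),"twist",round(t,1),"pos",np.round(o["tool_pos"],1),"yaw",round(o["tcp_rot"][2],3),"t",round(o["time"],2));return d
E
python3 - <<'E'
from h import *
P=bot.camera_params("wrist");o=bot.get_obs();R=Ro.from_euler("xyz",o["tcp_rot"]).as_matrix()
C=-P["R"].T@P["t"];print("cam in tool",R.T@(C-o["tool_pos"]),"\n",R.T@P["R"].T)
plan(455,-300,260,1.15)
E
```

```text
cam in tool [  82.9657169     1.32222465 -156.59650391] 
 [[-3.18817466e-04 -9.52610440e-01 -3.04192782e-01]
 [ 9.99998891e-01  1.38732429e-04 -1.48253048e-03]
 [ 1.45447542e-03 -3.04192917e-01  9.52609339e-01]]
dp [300.1 -70.1 -33.3] twist -42.7 pos [ 206.8 -482.6  226.7] yaw 0.405 t 1.1
```

Emit:
jog_arm:
  dp:
    - [0.0465, -0.0138, -0.004]
    - [0.0465, -0.0138, -0.004]
    - [0.0465, -0.0138, -0.004]
    - [0.0465, -0.0138, -0.004]
    - [0.0465, -0.0138, -0.004]
    - [0.0465, -0.0138, -0.004]
    - [0.0465, -0.0138, -0.004]
    - [0.0465, -0.0138, -0.004]
  twist: [0, 0, 0, 0, 0, 0, 0, 0]

```text
time: 2.1
tool_pos: [506.4, -233.5, 258.9]
tcp_rot: [3.141, -0.0, 0.405]
contact_force: [0.4, 0.1, 0.1]
grip_width: 92.0
finger_force: 0.0
```

Emit:
jog_arm:
  dp:
    - [0, 0, 0]
    - [0, 0, 0]
    - [0, 0, 0]
    - [0, 0, 0]
    - [0, 0, 0]
    - [0, 0, 0]
  twist: [-10.7, -10.7, -10.7, -10.7, 0, 0]

```text
time: 2.85
tool_pos: [505.2, -234.6, 258.7]
tcp_rot: [3.142, 0.0, 1.148]
contact_force: [-0.6, 0.1, -0.7]
grip_width: 91.6
finger_force: 0.0
```

Run:
```python
from h import *
P,im=view("wrist");cv2.imwrite("pics/w1.png",im)
for l in("latch_grip","tin_lid","tin_base"):print(l,[(np.round(d["bbox"]).tolist(),round(d["confidence"],2)) for d in bot.masks_of("wrist",l)])
m=mask("wrist","tin_lid")
if m is not None:
    print(fit([(P,m)],[513,-217,-.42],55,81,24,80))
    c=cv2.findContours(m.astype(np.uint8),0,1)[0];cv2.drawContours(im,c,-1,(0,255,0),1)
h=mask("wrist","latch_grip")
if h is not None:cv2.drawContours(im,cv2.findContours(h.astype(np.uint8),0,1)[0],-1,(255,0,255),1)
cv2.imwrite("pics/w1m.png",cv2.resize(im,(768,576)))
np.savez("w1.npz",m=m,h=h,**P)
o=bot.get_obs();print(o["tool_pos"],o["tcp_rot"],o["time"],o["joint_positions"])
```

```text
latch_grip [([254.0, 220.0, 20.0, 49.0], 0.57)]
tin_lid [([258.0, 157.0, 45.0, 72.0], 0.74), ([258.0, 118.0, 47.0, 14.0], 0.26)]
tin_base [([228.0, 313.0, 57.0, 33.0], 0.94), ([156.0, 230.0, 81.0, 50.0], 0.87), ([258.0, 117.0, 46.0, 11.0], 0.73)]
(array([ 5.16939542e+02, -2.17908240e+02, -4.55475652e-01]), np.float64(0.07070247400999918))
[ 505.220946   -234.57400117  258.69853506] [-3.14157595e+00  5.24711580e-05  1.15099747e+00] 3.15 [-5.72242229e-01  3.79337717e-01  1.37865954e+00 -5.53662014e-05
  1.38360394e+00 -1.52433070e-01]
```

View pics/w1m.png

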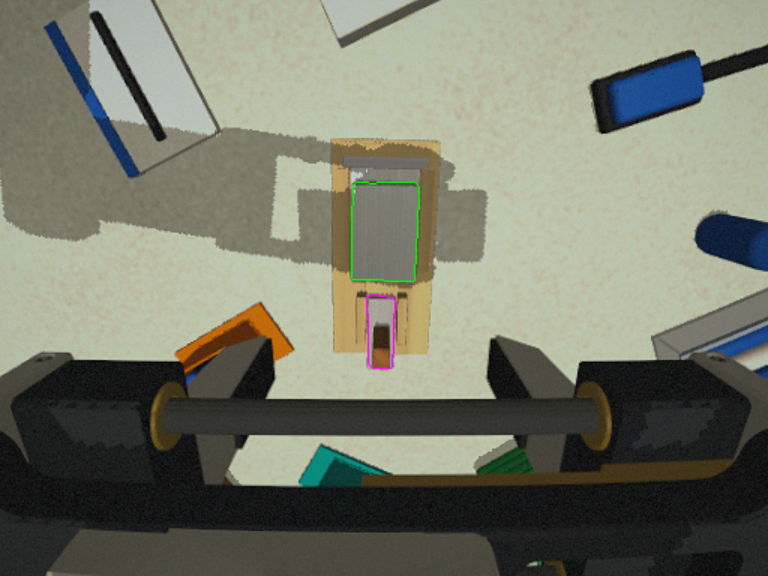

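The wrist crop confirms the bare-metal tin in plywood. The lid's top face is at (385,231) in the enlarged view, and the bolt and handle are at (381,332) with the handle's top at about (381,357). The orange and turquoise look-alikes are at (235,345) and (345,465), off to the side.

Run:
```python
from h import *
P=dict(np.load("w1.npz"));m=P["m"]
print("lid top",fit([(P,m)],[513,-217,-.42],55,81,79.5,80))
im=cv2.imread("pics/w1.png");hsv=cv2.cvtColor(im,cv2.COLOR_BGR2HSV)
for v in((235,243),):
  print(im[225:248:2,254].tolist())
w=((hsv[...,0]>8)&(hsv[...,0]<25)&(hsv[...,1]>75)).astype(np.uint8);w[:85]=0;w[240:]=0;w[:,:215]=0;w[:,300:]=0
cv2.imwrite("pics/ply.png",w*255)
# plywood side edges -> world at z=6..
L=[];Rr=[]
for r in range(100,232,3):
    c=np.where(w[r])[0]
    if len(c)>4:L.append(ground(P,np.array([c[0]-.5,r]),6));Rr.append(ground(P,np.array([c[-1]+.5,r]),6))
for e in(L,Rr):
    vx,vy,x,y=cv2.fitLine(np.float32(e),cv2.DIST_HUBER,0,.01,.01).ravel()
    print("edge yaw",np.arctan2(-vx*np.sign(vy),abs(vy)),x,y)
L,Rr=np.array(L),np.array(Rr);a=-.43
print("mid x in rot frame",[(round(float(e@[np.cos(a),np.sin(a)]),1)) for e in (L.mean(0),Rr.mean(0))])
print("lid", np.array([513,-217])@[np.cos(a),np.sin(a)])
```

```text
lid top (array([ 5.17783387e+02, -2.16257423e+02, -4.35515459e-01]), np.float64(0.04787062763061256))
[[28, 39, 62], [26, 38, 57], [28, 37, 58], [25, 36, 55], [44, 82, 132], [54, 93, 151], [53, 96, 155], [50, 97, 155], [49, 92, 149], [43, 90, 139], [37, 79, 132], [156, 183, 181]]
edge yaw -0.44687852 453.50406 -230.20761
edge yaw -0.4478924 551.37067 -264.61545
mid x in rot frame [508.3, 611.5]
lid 556.7603937103548
```

Run:
```python
from h import *
P=dict(np.load("w1.npz"))
im=cv2.imread("pics/w1.png").astype(int)
B=(im[...,2]>110)&(im[...,2]-im[...,0]>70)&(im[...,1]<105);B[:, :240]=0;B[:,268:]=0;B[:225]=0;B[252:]=0
y,x=np.where(B);print(len(x),x.min(),x.max(),y.min(),y.max(),x.mean(),y.mean())
h=ground(P,np.array([x.mean(),y.mean()]),77);a=-.443
u=np.array([np.cos(a),np.sin(a)]);v=np.array([-u[1],u[0]])
l=np.array([517.3,-216.6]);print("handle",h,"rel",(h-l)@u,(h-l)@v)
plan(*h,140,a+np.pi/2)
```

```text
129 249 259 233 245 253.50387596899225 239.05426356589146
handle [ 466.99454881 -321.37394215] rel -0.5379158667813968 -116.22361214017897
dp [-94.8   0.5 118.7] twist 1.3 pos [ 505.2 -234.6  258.7] yaw 1.151 t 3.15
```

Emit:
jog_arm:
  dp:
    - [-0.032, 0, 0]
    - [-0.032, 0, 0]
    - [-0.031, 0.0005, 0.03]
    - [0, 0, 0.04]
    - [0, 0, 0.04]
    - [0, 0, 0]
    - [0, 0, 0]
  twist: [1.3, 0, 0, 0, 0, 0, 0]
  jaw: 0.05

```text
time: 4.03
tool_pos: [466.5, -321.6, 150.3]
tcp_rot: [3.139, 0.001, 1.129]
contact_force: [-0.5, -0.3, -0.2]
grip_width: 49.8
finger_force: 0.0
```

Run:
```python
from h import *
P,im=view("wrist");cv2.imwrite("pics/w2.png",im)
print(proj(P,[[467,-321.4,77],[467,-321.4,60]]))
plan(467,-321.4,41,-.443+np.pi/2)
```

```text
[[252.72826743 200.04395131]
 [252.76204768 194.02140168]]
dp [  0.5  -0.3 109.7] twist 0.1 pos [ 466.7 -321.7  150.7] yaw 1.129 t 4.08
```

View pics/w2.png

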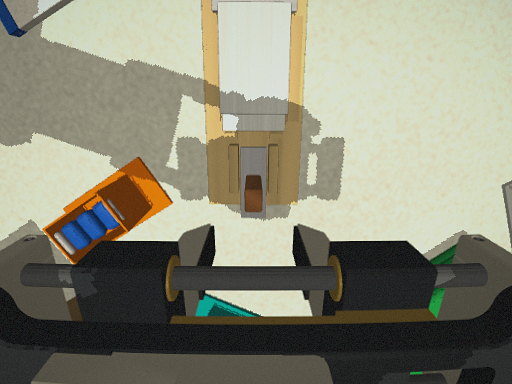

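The view shows the brown handle top at (253,202), where predicted, with the fingers straddling it and the orange look-alike clear at (110,215).

Emit:
jog_arm:
  dp:
    - [0.0005, 0, 0.04]
    - [0, 0, 0.04]
    - [0, 0, 0.02]
    - [0, 0, 0.0097]
    - [0, 0, 0]
    - [0, 0, 0]
  twist: [0, 0, 0, 0, 0, 0]

```text
time: 4.82
tool_pos: [466.7, -321.2, 40.4]
tcp_rot: [3.139, 0.001, 1.129]
contact_force: [0.4, -0.2, -0.2]
grip_width: 50.3
finger_force: 0.0
```

Emit:
jog_arm:
  dp:
    - [0, 0, 0]
    - [0, 0, 0]
    - [0, 0, 0]
    - [0, 0, 0]
    - [0, 0, 0]
  twist: [0, 0, 0, 0, 0]
  jaw: 0.0

```text
time: 5.45
tool_pos: [466.6, -320.9, 39.1]
tcp_rot: [3.14, 0.0, 1.129]
contact_force: [3.0, -1.3, -2.0]
grip_width: 15.9
finger_force: 30.0
```

Emit:
jog_arm:
  dp:
    - [0.006, 0, 0]
    - [0.006, 0, 0]
    - [0.006, 0, 0]
    - [0.005, 0, 0]
    - [0.003, 0, 0]
    - [0, 0, 0]
    - [0, 0, 0]
  twist: [0, 0, 0, 0, 0, 0, 0]

```text
time: 6.32
tool_pos: [478.0, -296.9, 39.2]
tcp_rot: [3.14, -0.0, 1.129]
contact_force: [6.1, -2.2, -2.6]
grip_width: 15.9
finger_force: 30.0
```

Emit:
jog_arm:
  dp:
    - [0.002, 0, 0]
    - [0.001, 0, 0]
    - [0, 0, 0]
    - [0, 0, 0]
  twist: [0, 0, 0, 0]

```text
time: 6.82
tool_pos: [479.2, -294.5, 39.2]
tcp_rot: [3.14, 0.0, 1.129]
contact_force: [4.0, -3.3, -2.3]
grip_width: 15.7
finger_force: 30.0
```

Emit:
jog_arm:
  dp:
    - [0.001, 0, 0]
    - [0.001, 0, 0]
    - [0, 0, 0]
    - [0, 0, 0]
  twist: [0, 0, 0, 0]

```text
time: 7.32
tool_pos: [479.6, -293.7, 39.2]
tcp_rot: [3.14, 0.002, 1.129]
contact_force: [1.4, -7.5, -3.2]
grip_width: 15.7
finger_force: 30.0
```

Emit:
jog_arm:
  dp:
    - [0.001, 0, 0]
    - [0.001, 0, 0]
    - [0, 0, 0]
    - [0, 0, 0]
  twist: [0, 0, 0, 0]

```text
time: 7.82
tool_pos: [479.6, -293.6, 39.2]
tcp_rot: [3.14, 0.004, 1.129]
contact_force: [-2.8, -15.2, -4.1]
grip_width: 16.0
finger_force: 30.0
```

Emit:
jog_arm:
  dp:
    - [-0.001, 0, 0]
    - [-0.001, 0, 0]
    - [0, 0, 0]
  twist: [0, 0, 0]

```text
time: 8.2
tool_pos: [479.6, -293.7, 39.1]
tcp_rot: [3.14, 0.002, 1.129]
contact_force: [1.6, -7.9, -2.2]
grip_width: 15.5
finger_force: 30.0
```

Emit:
jog_arm:
  dp:
    - [0, 0, 0]
    - [0, 0, 0]
    - [0, 0, 0]
    - [0, 0, -0.03]
    - [0, 0, -0.05]
    - [0, 0, -0.06]
    - [0.03, 0, 0]
    - [0.02, 0, 0]
    - [0, 0, 0]
    - [0, 0, 0]
  twist: [0, 0, 0, 0, 0, 0, 0, 0, 0, 0]
  jaw: 0.05

```text
time: 9.45
tool_pos: [500.2, -247.3, 178.1]
tcp_rot: [-3.14, 0.0, 1.13]
contact_force: [-0.5, 0.6, -0.9]
grip_width: 50.0
finger_force: 0.0
```

Run:
```python
from h import *
P,im=view("wrist");cv2.imwrite("pics/w3.png",im)
m=mask("wrist","tin_lid")
if m is not None: print("lid top",fit([(P,m)],[517,-216,-.44],55,81,79.5,80))
B=im.astype(int);B=(B[...,2]>110)&(B[...,2]-B[...,0]>70)&(B[...,1]<105);B[:, :235]=0;B[:,275:]=0;B[:120]=0;B[225:]=0
y,x=np.where(B);print(len(x),x.min(),x.max(),y.min(),y.max());h=ground(P,np.array([x.mean(),y.mean()]),77)
a=-.443;u=np.array([np.cos(a),np.sin(a)]);v=np.array([-u[1],u[0]]);l=np.array([516.8,-216.2])
print("handle",h,(h-l)@u,(h-l)@v)
plan(*l,110,a+np.pi/2)
```

```text
lid top (array([ 5.17433365e+02, -2.17054513e+02, -4.41042414e-01]), np.float64(0.04617506409972616))Traceback (most recent call last):
  File "<stdin>", line 6, in <module>
    return umr_minimum(a, axis, None, out, keepdims, initial, where)
ValueError: zero-size array to reduction operation minimum which has no identity
```

View pics/w3.png

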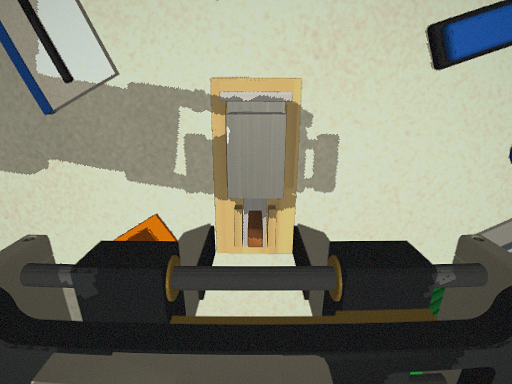

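The bolt is now home: the handle at (255,238) sits right next to the lid, whose top is centred at (256,153). Next is the lid grasp.

Run:
```python
from h import *
plan(517,-216.4,33,-.443+np.pi/2)
```

```text
dp [ 35.6   1.9 145.4] twist 0.0 pos [ 500.2 -247.8  178.4] yaw 1.129 t 9.55
```

Emit:
jog_arm:
  dp:
    - [0.02, 0.001, 0]
    - [0.0156, 0.001, 0]
    - [0, 0, 0.04]
    - [0, 0, 0.04]
    - [0, 0, 0.035]
    - [0, 0, 0.02]
    - [0, 0, 0.01]
    - [0, 0, 0]
    - [0, 0, 0]
  twist: [0, 0, 0, 0, 0, 0, 0, 0, 0]
  jaw: 0.0918

```text
time: 10.68
tool_pos: [518.3, -216.1, 35.0]
tcp_rot: [3.14, 0.0, 1.129]
contact_force: [-0.0, -0.2, 0.6]
grip_width: 91.8
finger_force: 0.0
```

Emit:
jog_arm:
  dp:
    - [0, 0, 0]
    - [0, 0, 0]
    - [0, 0, 0]
    - [0, 0, 0]
    - [0, 0, 0]
  twist: [0, 0, 0, 0, 0]
  jaw: 0.0

```text
time: 11.3
tool_pos: [517.5, -216.0, 34.1]
tcp_rot: [-3.141, 0.0, 1.129]
contact_force: [-0.4, -0.4, 1.0]
grip_width: 55.2
finger_force: 30.0
```

Emit:
jog_arm:
  dp:
    - [0, 0, -0.002]
    - [0, 0, -0.002]
    - [0, 0, -0.002]
    - [0, 0, -0.002]
    - [0, 0, -0.002]
    - [0, 0, -0.002]
    - [0, 0, -0.002]
    - [0, 0, -0.002]
    - [0, 0, -0.002]
    - [0, 0, -0.002]
  twist: [0, 0, 0, 0, 0, 0, 0, 0, 0, 0]

```text
time: 12.55
tool_pos: [517.7, -216.1, 54.2]
tcp_rot: [3.141, 0.0, 1.129]
contact_force: [-1.6, -0.3, -9.0]
grip_width: 54.9
finger_force: 30.0
```

Run:
```python
from h import *
P,im=view("wrist");cv2.imwrite("pics/w4.png",im)
V={c:view(c) for c in("scene","top")};z=bot.get_obs()["tool_pos"][2]-34.1
m=mask("scene","tin_lid")
for dz in(0,z):
  if m is not None:print(dz,fit([(V["scene"][0],m)],[517,-216,-.44],55,81,24+dz,80+dz))
s=V["scene"][1][170:270,150:290];cv2.imwrite("pics/c4.png",cv2.resize(s,(784,560),interpolation=3))
```

```text
0 (array([ 4.95816629e+02, -2.12335414e+02, -4.07132862e-01]), np.float64(0.6877680046015944))
20.40417633149523 (array([ 5.16948325e+02, -2.15704010e+02, -3.54696971e-01]), np.float64(0.7001073946896152))
```

View pics/c4.png

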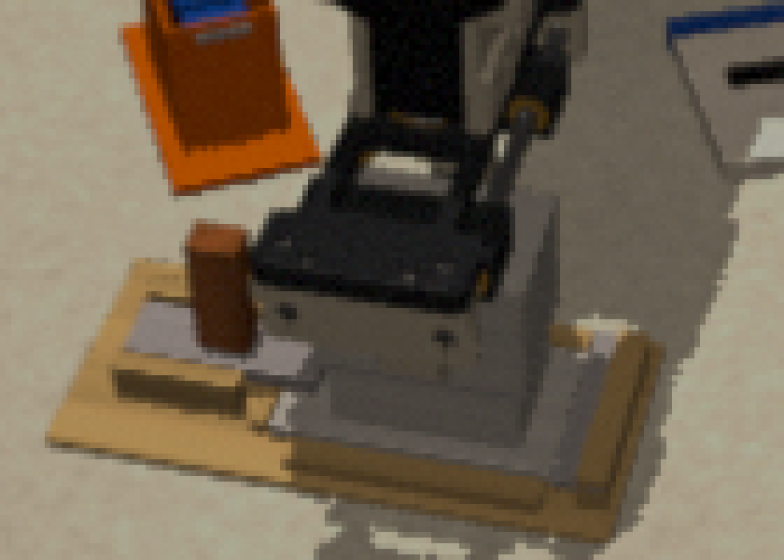

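The scene crop shows the bolt at (280,365) lapping over the foot, the foot flat in the cradle, and the lid rising. I'll keep lifting.

Emit:
jog_arm:
  dp:
    - [0, 0, -0.002]
    - [0, 0, -0.002]
    - [0, 0, -0.002]
    - [0, 0, -0.002]
    - [0, 0, -0.002]
    - [0, 0, -0.002]
    - [0, 0, -0.002]
    - [0, 0, -0.002]
    - [0, 0, -0.002]
    - [0, 0, -0.002]
  twist: [0, 0, 0, 0, 0, 0, 0, 0, 0, 0]

```text
time: 14.0
tool_pos: [517.6, -216.0, 74.1]
tcp_rot: [-3.142, 0.0, 1.129]
contact_force: [-0.9, 0.0, -9.8]
grip_width: 54.5
finger_force: 30.0
```

Emit:
jog_arm:
  dp:
    - [0, 0, -0.002]
    - [0, 0, -0.002]
    - [0, 0, -0.002]
    - [0, 0, -0.002]
    - [0, 0, -0.002]
    - [0, 0, -0.002]
    - [0, 0, -0.004]
    - [0, 0, -0.006]
    - [0, 0, -0.01]
    - [0, 0, -0.01]
  twist: [0, 0, 0, 0, 0, 0, 0, 0, 0, 0]

```text
time: 15.25
tool_pos: [517.8, -216.1, 117.0]
tcp_rot: [3.141, 0.0, 1.129]
contact_force: [-0.1, -0.8, -0.9]
grip_width: 55.2
finger_force: 30.0
```

Emit:
jog_arm:
  dp:
    - [0, 0, -0.015]
    - [0, 0, -0.015]
    - [0, 0, -0.015]
    - [0, 0, 0]
    - [0, 0, 0]
  twist: [0, 0, 0, 0, 0]

```text
time: 15.88
tool_pos: [517.4, -215.8, 160.7]
tcp_rot: [-3.141, 0.0, 1.129]
contact_force: [-0.3, -0.1, -1.3]
grip_width: 54.8
finger_force: 30.0
```

Run:
```python
from h import *
V={c:view(c) for c in("scene","top")}
s=V["scene"][1][130:270,130:310];cv2.imwrite("pics/c5.png",cv2.resize(s,(720,560),interpolation=3))
mm=[(V[c][0],mask(c,"pad")) for c in V]
for i in(mm[:1],mm[1:],mm):print([np.round(q,3) for q in fit(i,[555,144,-.22],120,150,0,4)])
print(bot.get_obs()["joint_positions"])
```

```text
[array([ 5.51913e+02,  1.46437e+02, -2.12000e-01]), np.float64(0.048)]
[array([ 5.55065e+02,  1.44916e+02, -2.36000e-01]), np.float64(0.103)]
[array([ 5.52974e+02,  1.45970e+02, -2.27000e-01]), np.float64(0.078)]
[-5.31959171e-01  4.66396193e-01  1.52225666e+00 -7.37086356e-05
  1.15412635e+00 -9.01861267e-02]
```

View pics/c5.png

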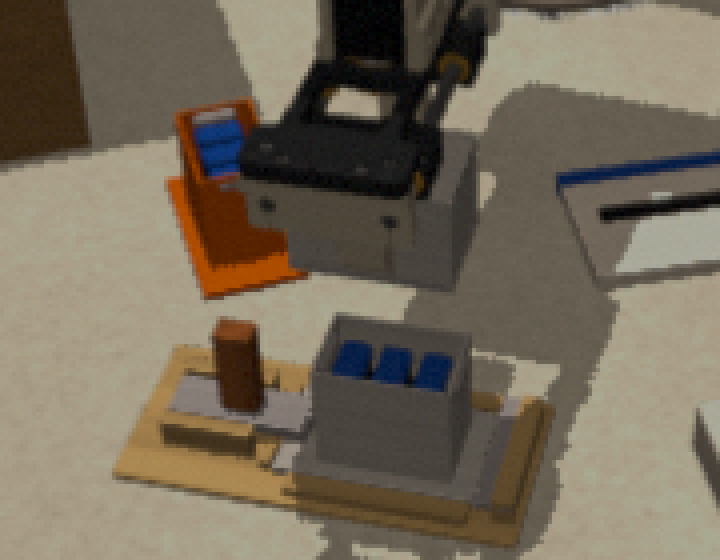

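The lid is clear at (385,210) in the crop. The open base with its blue contents stays in the cradle under the bolt at (390,400).

Run:
```python
from h import *
plan(554,145,160,1.346)
```

```text
dp [ 341.9 -121.1    0.6] twist -12.4 pos [ 517.3 -215.8  160.4] yaw 1.129 t 16.07
```

Emit:
jog_arm:
  dp:
    - [0.03, -0.015, 0]
    - [0.03, -0.015, 0]
    - [0.03, -0.015, 0]
    - [0.03, -0.015, 0]
    - [0.03, -0.015, 0]
    - [0.03, -0.015, 0]
    - [0.03, -0.015, 0]
    - [0.032, -0.016, 0]
    - [0, 0, 0]
    - [0, 0, 0]
  twist: [0, 0, 0, 0, 0, 0, 0, 0, 0, 0]

```text
time: 17.32
tool_pos: [511.6, 54.1, 160.8]
tcp_rot: [-3.142, 0.001, 1.13]
contact_force: [0.7, -0.6, -1.2]
grip_width: 54.8
finger_force: 30.0
```

Run:
```python
from h import *
P,im=view("wrist");cv2.imwrite("pics/w6.png",im)
d=bot.masks_of("wrist","pad");print([(np.round(e["bbox"]).tolist(),e["confidence"]) for e in d])
if d:print(fit([(P,d[0]["pixels"].astype(float))],[554,145,-.225],120,150,0,4))
plan(554,145,160,1.346)
```

```text
[([253.0, 83.0, 137.0, 163.0], 0.85)]
(array([ 5.56407428e+02,  1.43328758e+02, -2.22579111e-01]), np.float64(0.02142002013763078))
dp [100.7  -0.9   0.8] twist -12.5 pos [511.7  53.6 160.9] yaw 1.128 t 17.43
```

View pics/w6.png

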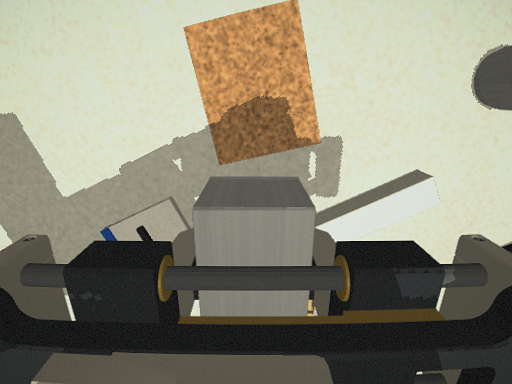

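The view shows the lid held square at (255,245), with the cork pad ahead at (253,83) fully visible. The wrist fit puts the pad's centre at (556,143.5).

Emit:
jog_arm:
  dp:
    - [0.035, 0.001, 0]
    - [0.035, 0.0007, 0]
    - [0.0303, 0, 0]
    - [0, 0, 0]
    - [0, 0, 0.03]
    - [0, 0, 0.03]
    - [0, 0, 0.03]
    - [0, 0, 0.03]
    - [0, 0, 0]
    - [0, 0, 0]
  twist: [0, 0, 0, -6.3, -6.3, 0, 0, 0, 0, 0]

```text
time: 18.68
tool_pos: [557.0, 144.0, 42.0]
tcp_rot: [3.14, -0.0, 1.348]
contact_force: [0.1, 0.9, -0.1]
grip_width: 54.6
finger_force: 30.0
```

Run:
```python
from h import *
plan(556,143.5,14,1.348)
```

```text
dp [-0.7 -0.9 28. ] twist 0.0 pos [557. 144.  42.] yaw 1.348 t 18.68
```

Emit:
jog_arm:
  dp:
    - [-0.0007, -0.0009, 0.01]
    - [0, 0, 0.008]
    - [0, 0, 0.004]
    - [0, 0, 0.002]
    - [0, 0, 0.002]
    - [0, 0, 0]
    - [0, 0, 0]
  twist: [0, 0, 0, 0, 0, 0, 0]

```text
time: 19.55
tool_pos: [555.2, 144.0, 15.1]
tcp_rot: [3.141, -0.0, 1.349]
contact_force: [0.4, -0.2, -2.2]
grip_width: 55.1
finger_force: 30.0
```

Emit:
jog_arm:
  dp:
    - [0, 0, 0.001]
    - [0, 0, 0.001]
    - [0, 0, 0]
    - [0, 0, 0]
  twist: [0, 0, 0, 0]

```text
time: 20.05
tool_pos: [555.2, 144.0, 14.1]
tcp_rot: [3.141, -0.0, 1.349]
contact_force: [-1.8, -0.1, 7.2]
grip_width: 55.0
finger_force: 30.0
```

Contact reads +7 N, so I'll release and go straight up.

Emit:
jog_arm:
  dp:
    - [0, 0, 0]
    - [0, 0, 0]
    - [0, 0, 0]
    - [0, 0, 0]
    - [0, 0, -0.02]
    - [0, 0, -0.04]
    - [0, 0, -0.05]
    - [0, 0, -0.06]
    - [0, 0, -0.03]
    - [0, 0, 0]
  twist: [0, 0, 0, 0, 0, 0, 0, 0, 0, 0]
  jaw: 0.0918

```text
time: 21.3
tool_pos: [556.3, 144.2, 215.7]
tcp_rot: [3.136, -0.002, 1.349]
contact_force: [0.1, 0.6, 0.0]
grip_width: 91.8
finger_force: 0.0
```

Emit:
jog_arm:
  dp:
    - [-0.04, 0, 0]
    - [-0.05, 0, 0]
    - [-0.05, 0, 0]
    - [0, 0, 0]
    - [0, 0, 0]
  twist: [0, 0, 0, 0, 0]

```text
time: 21.92
tool_pos: [523.9, 7.8, 212.0]
tcp_rot: [-3.14, -0.0, 1.348]
contact_force: [-0.3, 1.1, 0.8]
grip_width: 91.9
finger_force: 0.0
```

Run:
```python
from h import *
o=[]
for c in("scene","top","wrist"):
    P,im=view(c);o.append(im)
    m=mask(c,"tin_lid");p=mask(c,"pad")
    if m is not None:print(c,"lid",fit([(P,m)],[556,143.5,-.22],55,81,4,60))
    if p is not None:print(c,"pad",[np.round(d["bbox"]).tolist() for d in bot.masks_of(c,"pad")][:2])
a=cv2.resize(o[0][150:290,130:450],(700,306));b=cv2.resize(o[2],(384,288));t=cv2.resize(o[1][120:320,100:420],(400,250))
I=np.zeros((598,790,3),np.uint8);I[:306,:700]=a;I[308:596,:384]=b;I[308:558,388:788]=t;cv2.imwrite("pics/c7.png",I)
```

```text
scene lid (array([ 5.53424229e+02,  1.43585414e+02, -2.70571328e-01]), np.float64(0.06531546909385022))
scene pad [[388.0, 230.0, 71.0, 38.0], [228.0, 230.0, 57.0, 43.0]]
top lid (array([ 5.59702278e+02,  1.52805385e+02, -5.05244856e-01]), np.float64(0.3987342415616104))
top pad [[145.0, 163.0, 35.0, 24.0]]
wrist lid (array([ 5.55088435e+02,  1.39838302e+02, -2.31177727e-01]), np.float64(0.04905568781674252))
```

View pics/c7.png

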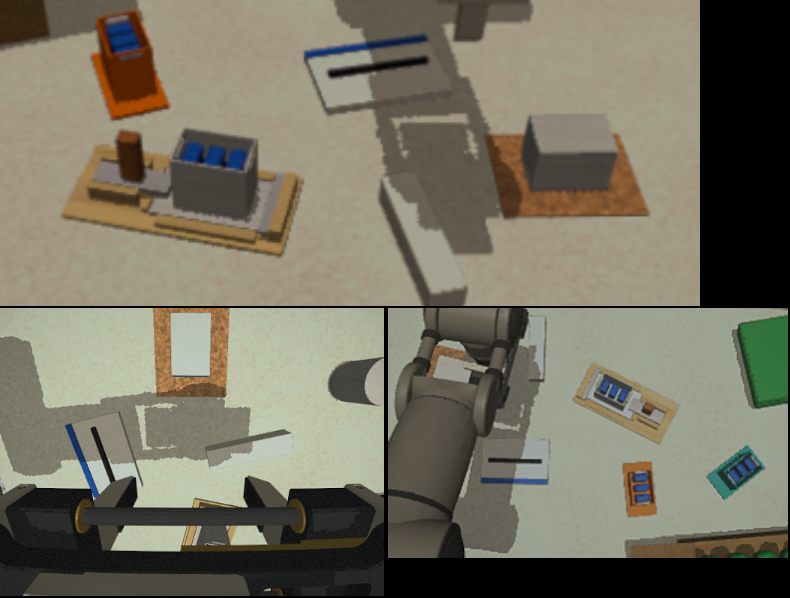

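The lid stands open side down in the middle of the pad, at (570,150) in the composite. The open base is in the cradle at (215,175) with the bolt lapping its foot at (155,185), and the robot is clear of everything. Handing in.

```bash
python3 -c "
from plant import bot
print(bot.close_job())"
```

```text
the job is handed in; nothing more can be done
None
```

The bolt is fully home over the tin's foot, the lid stands open side down in the middle of the cork pad, the base is still held in the cradle, and the job is handed in at about 22 s.

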